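Register both ends of a tube rack and park it

ROBOT

A 7-joint arm with a two-finger parallel gripper is mounted at the origin on the work surface. World frame = base frame: x ahead of the robot, y to its left, z up, the work surface at z = 0. Lengths are in m, angles in rad, forces in N, time in s.
With the tool pointing down it reaches from about 0.425 to 0.875 m from the base axis. Payload 8.4 kg.
Tool frame: the origin (TCP) lies on the centre line of the jaws, within the pads' length; the fingertips stand 22 mm ahead of it and the grasp point (between the pads) lies 3 mm ahead of it (manip.finger_overhang is the distance from the TCP to the fingertips, in m); z points along the fingers, y is the line along which they close (so a half turn about z gives the same grasp; the last joint's range is limited). The gripper opens to 85 mm and grips with 20 to 120 N. Pads are 22 mm wide; open, the fingers measure 114 mm over their backs; the gripper's body (76 mm by 85 mm) begins 54 mm behind the grasp point. The pads swing forward as they close: fully open they stand 13 mm farther back than shut.
Start: joints at [-1.421, 0.333, 0.04, 1.465, -0.013, 1.343, -0.059], TCP at [0.16, 0.63, 0.253] pointing down, gripper open.
Joint ranges: [-2.58, 2.58], [-0.38, 2.09], [-1.3, 1.39], [0.25, 2.4], [-1.5, 4.64], [0.08, 2.09], [-2.65, 2.65]. Speed limits (rad/s): [2.22, 2.22, 2.79, 2.79, 3.14, 3.14, 3.14].

INTERFACE

Orientations are given as a unit quaternion [x, y, z, w].
In Python, from cell import manip, optics gives the robot as it stands.
- The arm moves only by the tool move_arm, never from a script. Its argument "steps" is a list of rows, each an object of numbers: "dx", "dy", "dz": the shift along the tool's x, y, z as a fraction of full scale; "rx", "ry", "rz": the turn, a rotation vector about the tool's x, y, z as a fraction of full scale. A call has 1 to 5 rows; each row shifts and turns the commanded pose from where the row before left it, along the tool's axes as they then stand; what a row does not reach is not made up. Full scale, the value 1, is 200 mm for a shift and pi rad for a turn. A row lasts 1/8 s, in which the tool goes at most 62.5 mm and 10.7 degrees, less where a joint would pass 70% of its speed; a pose out of reach is approached as far as the arm can. A call with a number of a shift or a turn outside -1 to 1 is refused whole. A call with a gripper value outside its range is refused whole. "grip" is the closure in counts, from 0 (fully open) to 255 (shut), set as the call begins (left out, the last holds). The fingers move at their own pace and stop on an object; "grip_force" is the grip in N (left out, the last holds). Time passes only in rows, so rows that do not move let the fingers close. It gives the time, the measured TCP pose, the force, the opening and the grip force at its end, in the units of the state.
- manip.state(): the state, without advancing time (a new reading comes with each control period).
- optics.camera(name): name is "scene" or "top"; returns the picture (384x512x3 uint8, red, green, blue); there is no depth.
- optics.camera_info(name): a dict with "fx", "fy", "cx", "cy" (pixels), "distortion" ([k1, k2, p1, p2, k3] as OpenCV has them; the pictures are not rectified), "eye" and "rotation" of the camera in the world. Camera axes: x right, y down, z forward; pixel columns grow to the right and rows downward; lengths in m; the calibration is good to about 2 mm. A picture is of the moment at which its call begins. camera_info takes no time and is no camera call.
- manip.job_done(): hands the job in; it is judged then, once.
The state is a dict: "time_s": time; "joint_pos": joint angles; "joint_velocities": joint speeds; "effort": joint torques, N m; "ee_pos": TCP position; "ee_rot": TCP orientation; "contact_force": force on the tool from outside, world axes, zero at the start; "ft_torque": the same for the moment, N m; "grip_width": finger opening in m; "grasp_force": force on a finger pad.
Only numpy, scipy, OpenCV 4.12 (cv2) and the standard library are available. Lean on these libraries where they do the work, as an engineer would, in place of code of your own. Each camera call takes 0.05 s, during which the arm holds its last target. There are 200 camera calls.

TASK

Register the loose tube rack at the reader: press its low end squarely and centrally against the spring-loaded steel bar until the bar is fully home and hold it there for about a second, then turn the rack end for end and do the same with its tall (handle) end. Press gently (never more than 30 N), keep the rack upright throughout, and leave the other lab ware alone. Finally set the rack down in the loading lane in line with the rack already parked there, facing the same way, butted flush against that rack's free (handle) end without shifting it, and let go.

Things in the scene. Friction and masses are not known exactly. Their poses are not given: they have to be found in the camera images.
- rack: the tube rack to be registered: white block 140 (x) x 44 (y) x 45 mm high, two rows of capped tubes on top up to 58; the +x end is the tall end (6-thick loop handle, full width, up to 78), the -x end the low end (no handle); both end faces flat. Grip it across its plain sides. 0.2 to 0.45 kg. Origin: centre of its underside, z up.
- rack_low_end (a point): centre of the rack's low end face at 25 mm above its underside (70 mm along -x from the rack's origin).
- rack_tall_end (a point): centre of the rack's tall end face at 25 mm above its underside (70 mm along +x from the rack's origin).
- reader: white reader fixed to the bench, 140 deep (x) x 160 wide (y) x 102 mm high, its front looking along -x. A steel bar, 60 wide and 28 high, centred at y = 0 and z = 26, stands before the front on an adjustable head: its face lies anywhere from 89 to 113 mm in front of the origin (differs each time). x is the direction of pressing. Origin: centre of the underside.
- read_bar (a joint): travel of the spring-loaded bar into the reader, in m: 0 at rest, 0.004 fully home at a solid stop (counts as home from 0.0033). Spring about 2 N at first touch and 8 N when home.
- lane: loading lane fixed to the bench: flat grey plate 310 (x) x 110 (y) x 6 mm thick, with an upright stop 10 thick and 40 high across its -x end. Origin at the centre of its underside; racks stand on the plate, 6 mm above the bench.
- parked: identical rack parked in the lane low end at the stop, tall end free: white block 140 (x) x 44 (y) x 45 mm high, two rows of capped tubes on top up to 58; the +x end is the tall end (6-thick loop handle, full width, up to 78), the -x end the low end (no handle); both end faces flat. Loose, 0.5 kg. Origin: centre of its underside.
- reagent: bystander: amber bottle, 54 mm diameter, 95 mm high, origin under its centre.
- tip_box: bystander: grey box of pipette tips 85 x 120 x 51 mm, origin under its centre.
- canister: bystander: lidded steel canister, 76 mm diameter, 75 mm high, origin under its centre.
Not all that is in view belongs to the job. Leave any green or red look-alike of the rack alone.

How it is judged:
By the outcome, as a careful person would: the job done as asked, in the order asked, and still so for the second after the job is handed in, with the robot touching nothing.
It also fails if it takes over 72 s, if anything falls off the work surface, if the arm or the gripper's body presses on something with over 40 N, if the wrist force passes 120 N, or if a joint passes its speed limit or range.

## Working session

There is one attempt and no reset: what is moved stays moved. The work goes in short steps, Python scripts to look and compute and a tool call to move; the robot and the scene stay as the last step left them, time stands still between calls to the robot, and variables do not carry over. Pictures are saved under pics/ and viewed, at most 10 in all, crops included, and the job is handed in when it is done.

Besides the shell and the picture viewer there is one more tool, called after "Request:" as name(argument=value, ...) on one line, values as JSON. move_arm: Moves the arm, as the interface text tells. Its arguments: {"type":"object","properties":{"steps":{"type":"array"},"grip":{"type":"number"},"grip_force":{"type":"number"}},"required":["steps"]}

```bash
mkdir -p pics; python3 - <<'E'
from cell import manip, optics
import cv2
for n in ("scene","top"):
    im=optics.camera(n); cv2.imwrite(f"pics/{n}0.png",cv2.cvtColor(cv2.resize(im,(800,600),interpolation=cv2.INTER_CUBIC),cv2.COLOR_RGB2BGR))
    print(optics.camera_info(n))
print(manip.state())
E
```

```text
{'fx': 352.3450048736824, 'fy': 352.3450048736824, 'cx': 247.11903317796154, 'cy': 199.64523641794756, 'distortion': array([-0.02933014,  0.        ,  0.        ,  0.        ,  0.        ]), 'eye': array([0.98637091, 0.15819954, 0.71718161]), 'rotation': array([ 0.53950507,  0.78961198, -0.2375709 , -0.17031521])}
{'fx': 449.12451445495645, 'fy': 449.12451445495645, 'cx': 260.4465911671047, 'cy': 189.85246935968183, 'distortion': array([-0.08616086,  0.        ,  0.        ,  0.        ,  0.        ]), 'eye': array([0.46984408, 0.00934667, 1.37100585]), 'rotation': array([-0.70236292,  0.71055641, -0.03337546,  0.02611492])}
{'time_s': 0.1, 'joint_pos': array([-1.42120977,  0.33384427,  0.03987433,  1.4661519 , -0.01340871,
        1.34329352, -0.05846871]), 'joint_velocities': array([-7.65044396e-04, -2.85628543e-03,  3.07810994e-04,  1.35512790e-05,
        3.73010755e-04,  1.85158570e-03,  8.06057443e-04]), 'effort': array([ 3.58004552e-03, -6.60019040e+01,  1.37001693e+00, -4.06475651e+01,
        1.70689059e-02,  8.76760430e-03,  6.05730906e-05]), 'ee_pos': array([0.15997737, 0.62962942, 0.25252273]), 'ee_rot': array([ 1.24066161e-01,  9.92273690e-01, -7.14102777e-04, -4.51437458e-05]), 'contact_force': array([-0.74797215, -0.1192761 ,  0.22631919]), 'ft_torque': array([-0.02584562,  0.02299476,  0.01417308]), 'grasp_force': 0.0, 'grip_width': 0.08551766544419317}
```

View pics/top0.png

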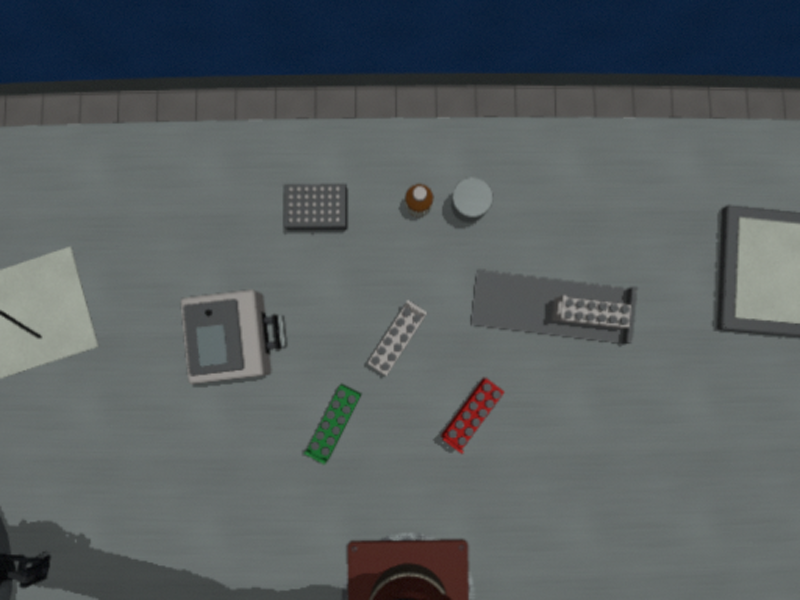

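View pics/scene0.png

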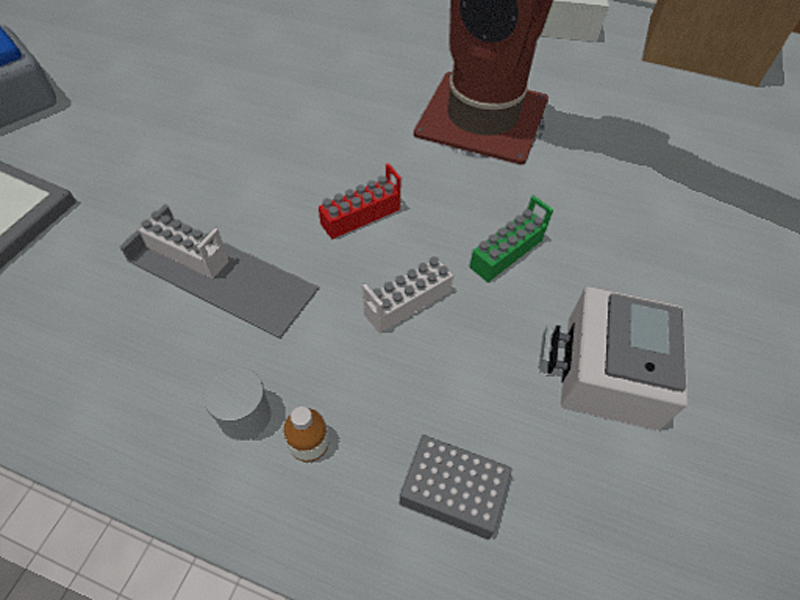

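```bash
python3 - <<'E'
from cell import optics
import cv2,numpy as np
im=cv2.cvtColor(optics.camera("top"),cv2.COLOR_RGB2BGR)
def crop(x0,y0,w,h,s,name):
    c=cv2.resize(im[y0:y0+h,x0:x0+w],None,fx=s,fy=s,interpolation=cv2.INTER_CUBIC)
    c=cv2.convertScaleAbs(c,alpha=1.3)
    for k in range(0,w,10): cv2.line(c,(k*s,0),(k*s,6),(0,255,255),1)
    for k in range(0,h,10): cv2.line(c,(0,k*s),(6,k*s),(0,255,255),1)
    return c
a=crop(112,182,80,70,8,'a'); cv2.imwrite('pics/a.png',a)
b=crop(228,185,60,60,10,'b'); cv2.imwrite('pics/b.png',b)
c=crop(297,168,114,56,7,'c'); cv2.imwrite('pics/c.png',c)
E
```

```text
(no output)
```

View pics/a.png

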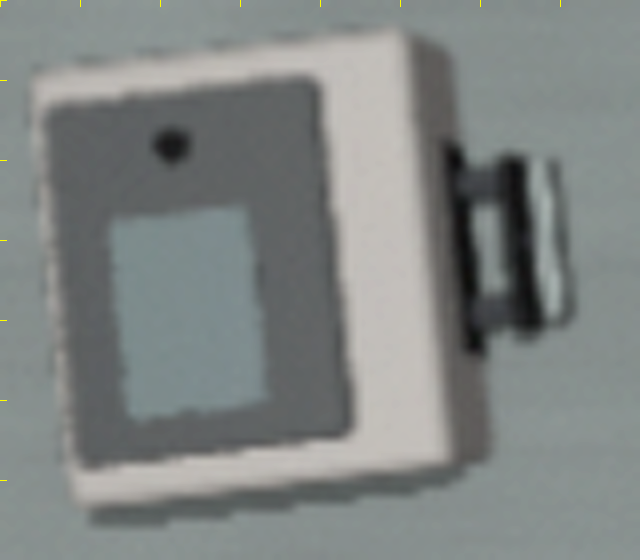

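View pics/b.png

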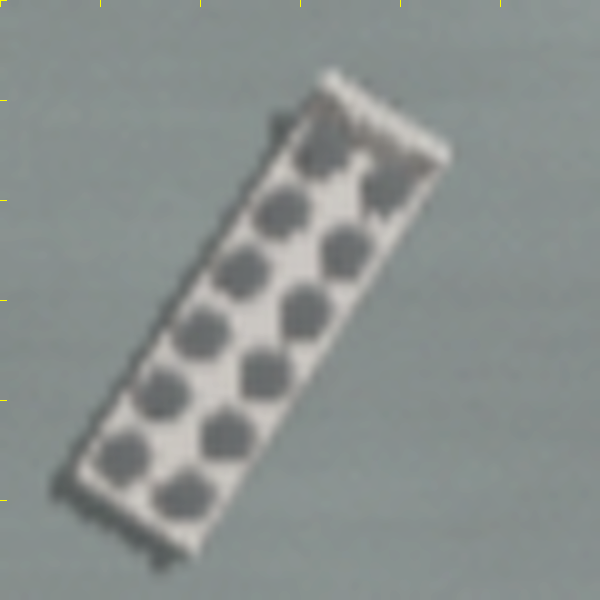

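View pics/c.png

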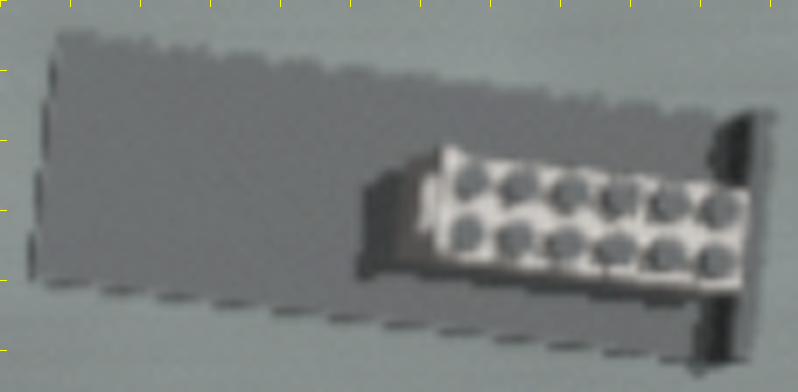

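```bash
cat > h.py <<'E'
from cell import manip, optics
import cv2,numpy as np
from scipy.spatial.transform import Rotation as R
I={n:optics.camera_info(n) for n in("top","scene")}
def back(px,z,n="top"):
    i=I[n];K=np.array([[i['fx'],0,i['cx']],[0,i['fy'],i['cy']],[0,0,1]])
    p=cv2.undistortPoints(np.array(px,float).reshape(-1,1,2),K,i['distortion'])[:,0]
    d=R.from_quat(i['rotation']).apply(np.c_[p,np.ones(len(p))]);e=i['eye']
    return (e+d*((z-e[2])/d[:,2])[:,None])[:,:2]
def un(px,x0,y0,s): return (np.array(px,float)+.5)/s-.5+[x0,y0]
def tool():
    s=manip.state();r=R.from_quat(s['ee_rot']).as_matrix()
    return s,r
E
python3 - <<'E'
from h import *
np.set_printoptions(precision=4,suppress=True)
def line(a,b,c,d): return
A=lambda p,z:back(un(p,112,182,8),z)
B=lambda p,z:back(un(p,228,185,10),z)
C=lambda p,z:back(un(p,297,168,7),z)
ang=lambda v:np.degrees(np.arctan2(v[1],v[0]))
TL,TR,BR,BL=A([(32,72),(405,28),(452,462),(75,505)],.102)
print('reader',(TL+TR+BR+BL)/4,[np.linalg.norm(v) for v in(TL-TR,TR-BR,BR-BL,BL-TL)])
print(' +x ang',ang(TL-TR),ang(BL-BR),ang(TL-BL)-0,ang(TR-BR))
print(' bar',A([(558,158),(574,320)],.012),A([(545,158),(560,325)],.04))
def rack(F,caps,low,tall,z0):
    c=F(caps,z0+.058);l=F(low,z0+.045);t=F(tall,z0+.078)
    r1,r2=c[:6],c[6:];print(' rows',ang(r1[0]-r1[-1]),ang(r2[0]-r2[-1]),'pitch',np.linalg.norm(r1[0]-r1[-1])/5,'cap c',c.mean(0))
    print(' low',l.mean(0),'w',np.linalg.norm(l[0]-l[1]),'tall',t.mean(0),np.linalg.norm(t[0]-t[1]),'mid',(l.mean(0)+t.mean(0))/2,'len',np.linalg.norm(l.mean(0)-t.mean(0)),ang(t.mean(0)-l.mean(0)))
rack(B,[(322,150),(281,212),(242,273),(202,335),(162,395),(121,457),(385,190),(346,252),(305,314),(265,376),(228,437),(185,496)],[(75,475),(195,552)],[(328,70),(450,155)],0)
rack(C,[(470,182),(519,188),(571,193),(620,198),(671,203),(719,209),(466,234),(515,239),(565,244),(616,250),(665,256),(715,260)],[(748,190),(740,290)],[(443,145),(433,258)],.006)
print('lane',C([(58,30),(30,283)],.006),C([(775,110),(748,362)],.04))
E
```

```text
reader [0.5097 0.3333] [np.float64(0.13474660541078468), np.float64(0.1546828449499494), np.float64(0.13487095323651402), np.float64(0.15462526174176852)]
 +x ang 96.0517306873223 96.02760292583211 6.3923479374446455 6.438277076824857
 bar [[0.5522 0.2351]
 [0.4908 0.229 ]] [[0.5506 0.2353]
 [0.4886 0.2297]]
 rows -33.835294636723724 -33.85249720018407 pitch 0.02141443367891196 cap c [0.5015 0.0181]
 low [0.4464 0.0537] w 0.04191465670374217 tall [ 0.5614 -0.0217] 0.04292686092582181 mid [0.5039 0.016 ] len 0.13751522658052054 -33.257516031618835
 rows 83.19419873212777 83.37418564519535 pitch 0.021346502379694484 cap c [ 0.5485 -0.3598]
 low [ 0.5405 -0.4287] w 0.04285398124522099 tall [ 0.5563 -0.2896] 0.047046938514597535 mid [ 0.5484 -0.3591] len 0.13992537499271165 83.51964707064799
lane [[ 0.6388 -0.1422]
 [ 0.5281 -0.1278]] [[ 0.597  -0.4481]
 [ 0.4888 -0.4321]]
```

Request:
move_arm(steps=[{"dx": -0.2013, "dy": -0.2125, "dz": 0.0365}, {"dx": -0.2013, "dy": -0.2125, "dz": 0.0365}, {"dx": -0.2013, "dy": -0.2125, "dz": 0.0365}, {"dx": -0.2013, "dy": -0.2125, "dz": 0.0365}, {"dx": -0.2013, "dy": -0.2125, "dz": 0.0365}], grip=0, grip_force=50)

```text
invalid input at $.steps[0]: expected keys dx, dy, dz, rx, ry, rz
```

Request:
move_arm(steps=[{"dx": -0.2013, "dy": -0.2125, "dz": 0.0365}, {"dx": -0.2013, "dy": -0.2125, "dz": 0.0365}, {"dx": -0.2013, "dy": -0.2125, "dz": 0.0365}, {"dx": -0.2013, "dy": -0.2125, "dz": 0.0365}, {"dx": -0.2013, "dy": -0.2125, "dz": 0.0365}])

```text
invalid input at $.steps[0]: expected keys dx, dy, dz, rx, ry, rz
```

Request:
move_arm(steps=[{"dx": -0.2013, "dy": -0.2125, "dz": 0.0365}, {"dx": -0.2013, "dy": -0.2125, "dz": 0.0365}, {"rz": 0.0544}, {"rz": 0.0544}, {}])

```text
invalid input at $.steps[0]: expected keys dx, dy, dz, rx, ry, rz
```

All six keys are needed.

Request:
move_arm(steps=[{"dx": -0.2013, "dy": -0.2125, "dz": 0.0365, "rx": 0, "ry": 0, "rz": 0}, {"dx": -0.2013, "dy": -0.2125, "dz": 0.0365, "rx": 0, "ry": 0, "rz": 0}, {"dx": -0.2013, "dy": -0.2125, "dz": 0.0365, "rx": 0, "ry": 0, "rz": 0}, {"dx": -0.2013, "dy": -0.2125, "dz": 0.0365, "rx": 0, "ry": 0, "rz": 0}, {"dx": -0.2013, "dy": -0.2125, "dz": 0.0365, "rx": 0, "ry": 0, "rz": 0}], grip=0, grip_force=50)

```text
time_s: 0.78
ee_pos: [0.3035, 0.3726, 0.2165]
ee_rot: [0.124, 0.992, 0.0, -0.0]
contact_force: [0.6, 0.3, 0.5]
grip_width: 0.0855
grasp_force: 0.0
```

Request:
move_arm(steps=[{"dx": -0.2013, "dy": -0.2125, "dz": 0.0365, "rx": 0, "ry": 0, "rz": 0}, {"dx": -0.2013, "dy": -0.2125, "dz": 0.0365, "rx": 0, "ry": 0, "rz": 0}, {"dx": -0.2013, "dy": -0.2125, "dz": 0.0365, "rx": 0, "ry": 0, "rz": 0}, {"dx": -0.2013, "dy": -0.2125, "dz": 0.0365, "rx": 0, "ry": 0, "rz": 0}, {"dx": -0.2013, "dy": -0.2125, "dz": 0.0365, "rx": 0, "ry": 0, "rz": 0}])

```text
time_s: 1.4
ee_pos: [0.4462, 0.1171, 0.1803]
ee_rot: [0.124, 0.992, 0.0, 0.0]
contact_force: [1.3, 1.6, -0.5]
grip_width: 0.0855
grasp_force: 0.0
```

Request:
move_arm(steps=[{"dx": -0.2013, "dy": -0.2125, "dz": 0.0365, "rx": 0, "ry": 0, "rz": 0}, {"dx": -0.2013, "dy": -0.2125, "dz": 0.0365, "rx": 0, "ry": 0, "rz": 0}, {"dx": 0, "dy": 0, "dz": 0, "rx": 0, "ry": 0, "rz": 0.0544}, {"dx": 0, "dy": 0, "dz": 0, "rx": 0, "ry": 0, "rz": 0.0544}, {"dx": 0, "dy": 0, "dz": 0, "rx": 0, "ry": 0, "rz": 0}])

```text
time_s: 2.02
ee_pos: [0.5026, 0.0166, 0.1655]
ee_rot: [0.291, 0.957, -0.0, -0.0]
contact_force: [-0.8, 0.2, -0.4]
grip_width: 0.0854
grasp_force: 0.0
```

Request:
move_arm(steps=[{"dx": 0, "dy": 0, "dz": 0.2225, "rx": 0, "ry": 0, "rz": 0}, {"dx": 0, "dy": 0, "dz": 0.2225, "rx": 0, "ry": 0, "rz": 0}, {"dx": 0, "dy": 0, "dz": 0.2225, "rx": 0, "ry": 0, "rz": 0}, {"dx": 0, "dy": 0, "dz": 0, "rx": 0, "ry": 0, "rz": 0}])

```text
time_s: 2.52
ee_pos: [0.5002, 0.0163, 0.0299]
ee_rot: [0.289, 0.957, -0.002, -0.002]
contact_force: [0.2, -0.6, -0.1]
grip_width: 0.0851
grasp_force: 0.0
```

Request:
move_arm(steps=[{"dx": 0, "dy": 0, "dz": 0, "rx": 0, "ry": 0, "rz": 0}, {"dx": 0, "dy": 0, "dz": 0, "rx": 0, "ry": 0, "rz": 0}, {"dx": 0, "dy": 0, "dz": 0, "rx": 0, "ry": 0, "rz": 0}, {"dx": 0, "dy": 0, "dz": 0, "rx": 0, "ry": 0, "rz": 0}, {"dx": 0, "dy": 0, "dz": 0, "rx": 0, "ry": 0, "rz": 0}], grip=255, grip_force=50)

```text
time_s: 3.15
ee_pos: [0.504, 0.017, 0.0341]
ee_rot: [0.291, 0.957, 0.001, 0.001]
contact_force: [-0.7, 0.5, 9.2]
grip_width: 0.0435
grasp_force: 50.9
```

Request:
move_arm(steps=[{"dx": 0, "dy": 0, "dz": 0, "rx": 0, "ry": 0, "rz": 0}, {"dx": 0, "dy": 0, "dz": 0, "rx": 0, "ry": 0, "rz": 0}, {"dx": 0, "dy": 0, "dz": 0, "rx": 0, "ry": 0, "rz": 0}])

```text
time_s: 3.52
ee_pos: [0.504, 0.017, 0.0341]
ee_rot: [0.291, 0.957, 0.001, 0.001]
contact_force: [-1.1, -0.2, 8.3]
grip_width: 0.0431
grasp_force: 50.9
```

Request:
move_arm(steps=[{"dx": 0, "dy": 0, "dz": -0.15, "rx": 0, "ry": 0, "rz": 0}, {"dx": 0.0738, "dy": 0.191, "dz": 0, "rx": 0, "ry": 0, "rz": 0}, {"dx": 0.0738, "dy": 0.191, "dz": 0, "rx": 0, "ry": 0, "rz": 0}, {"dx": 0.0738, "dy": 0.191, "dz": 0, "rx": 0, "ry": 0, "rz": 0}])

```text
time_s: 4.03
ee_pos: [0.53, 0.138, 0.0631]
ee_rot: [0.291, 0.957, 0.001, 0.0]
contact_force: [0.3, -0.2, -3.6]
grip_width: 0.0434
grasp_force: 53.1
```

Request:
move_arm(steps=[{"dx": 0, "dy": 0, "dz": 0, "rx": 0, "ry": 0, "rz": 0.0556}, {"dx": 0, "dy": 0, "dz": 0, "rx": 0, "ry": 0, "rz": 0.0556}, {"dx": 0, "dy": 0, "dz": 0, "rx": 0, "ry": 0, "rz": 0.0556}, {"dx": 0, "dy": 0, "dz": 0, "rx": 0, "ry": 0, "rz": 0.0556}, {"dx": 0, "dy": 0, "dz": 0, "rx": 0, "ry": 0, "rz": 0.0556}])

```text
time_s: 4.65
ee_pos: [0.5296, 0.1368, 0.0629]
ee_rot: [0.67, 0.742, 0.0, -0.0]
contact_force: [-0.1, 0.3, -3.8]
grip_width: 0.0433
grasp_force: 53.2
```

Request:
move_arm(steps=[{"dx": 0, "dy": 0, "dz": 0, "rx": 0, "ry": 0, "rz": 0}, {"dx": 0, "dy": 0, "dz": 0, "rx": 0, "ry": 0, "rz": 0}])

```text
time_s: 4.9
ee_pos: [0.5297, 0.1367, 0.0625]
ee_rot: [0.667, 0.745, 0.0, -0.0]
contact_force: [0.5, 0.9, -4.0]
grip_width: 0.0436
grasp_force: 53.1
```

```bash
python3 - <<'E'
from h import *
im=cv2.cvtColor(optics.camera("top"),cv2.COLOR_RGB2BGR)
c=cv2.resize(im[182:252,160:260],None,fx=8,fy=8,interpolation=cv2.INTER_CUBIC)
cv2.imwrite('pics/p1.png',cv2.convertScaleAbs(c,alpha=1.3))
s=manip.state();print(s['ee_pos'],R.from_quat(s['ee_rot']).as_matrix().round(4),s['contact_force'],s['joint_pos'])
E
```

```text
[0.52973312 0.13668997 0.06246146] [[-1.101e-01  9.939e-01  2.000e-04]
 [ 9.939e-01  1.101e-01  4.000e-04]
 [ 4.000e-04  2.000e-04 -1.000e+00]] [-0.22840853 -0.15678421 -3.28551494] [-0.97869556  0.39101677  0.7696216   1.94981767 -0.33717976  0.93163016
  0.06821574]
```

View pics/p1.png

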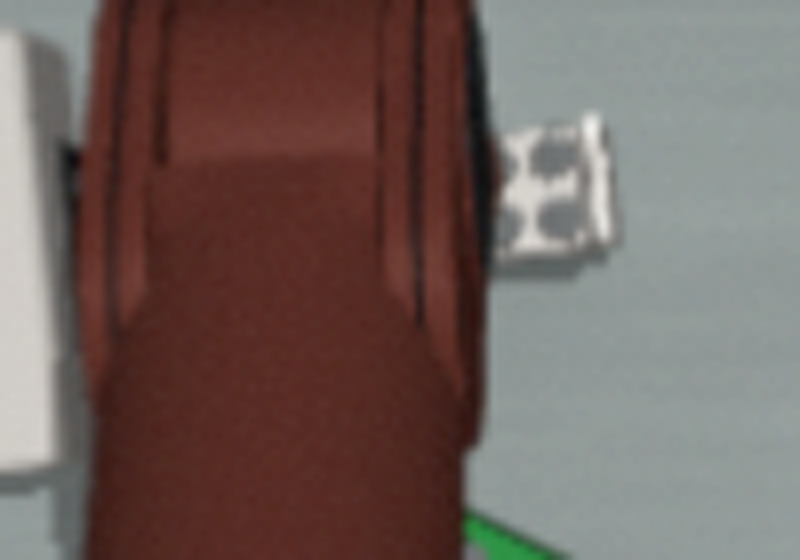

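```bash
python3 - <<'E'
from h import *
np.set_printoptions(precision=4,suppress=True)
P=lambda p,z:back(un(p,160,182,8),z)
h=P([(602,113),(615,243)],.1065);c=P([(555,153),(562,218)],.0865)
d=np.array([-.108,.994]);n=np.array([.994,.108]);o=np.array([.5097,.3333]);t=np.array([.5297,.1367])
for q in (h.mean(0),c.mean(0),t): print(q,'along',(q-o)@d,'lat',(q-o)@n, (q-t)@d)
e=h[0]-h[1];print(np.linalg.norm(e),np.degrees(np.arctan2(e[1],e[0])))
E
```

```text
[0.5378 0.0661] along -0.268602700428556 lat -0.0009415661439123791 -0.07102230042855602
[0.5363 0.0849] along -0.24975829850102027 lat -0.0003382176287023996 -0.052177898501020295
[0.5297 0.1367] along -0.1975804 lat -0.0013528000000000912 0.0
0.046083738940732796 5.2637630900040255
```

Request:
move_arm(steps=[{"dx": 0, "dy": 0.005, "dz": 0.07, "rx": 0, "ry": 0, "rz": 0}, {"dx": 0, "dy": 0, "dz": 0.065, "rx": 0, "ry": 0, "rz": 0}, {"dx": 0.04, "dy": 0, "dz": 0, "rx": 0, "ry": 0, "rz": 0}, {"dx": 0.04, "dy": 0, "dz": 0, "rx": 0, "ry": 0, "rz": 0}, {"dx": 0, "dy": 0, "dz": 0, "rx": 0, "ry": 0, "rz": 0}])

```text
time_s: 5.58
ee_pos: [0.5287, 0.1537, 0.0349]
ee_rot: [0.668, 0.744, -0.0, -0.0]
contact_force: [0.3, -0.4, -3.5]
grip_width: 0.043
grasp_force: 54.3
```

Request:
move_arm(steps=[{"dx": 0.01, "dy": 0, "dz": 0, "rx": 0, "ry": 0, "rz": 0}, {"dx": 0.01, "dy": 0, "dz": 0, "rx": 0, "ry": 0, "rz": 0}, {"dx": 0, "dy": 0, "dz": 0, "rx": 0, "ry": 0, "rz": 0}])

```text
time_s: 5.95
ee_pos: [0.5286, 0.1567, 0.0352]
ee_rot: [0.668, 0.744, 0.0, -0.0]
contact_force: [-0.6, -0.5, -3.4]
grip_width: 0.0429
grasp_force: 54.3
```

Request:
move_arm(steps=[{"dx": 0.01, "dy": 0, "dz": 0, "rx": 0, "ry": 0, "rz": 0}, {"dx": 0.01, "dy": 0, "dz": 0, "rx": 0, "ry": 0, "rz": 0}, {"dx": 0, "dy": 0, "dz": 0, "rx": 0, "ry": 0, "rz": 0}])

```text
time_s: 6.32
ee_pos: [0.5281, 0.1608, 0.0352]
ee_rot: [0.668, 0.744, -0.0, -0.0]
contact_force: [-0.5, 0.9, -4.4]
grip_width: 0.0434
grasp_force: 54.3
```

Request:
move_arm(steps=[{"dx": 0.01, "dy": 0, "dz": 0, "rx": 0, "ry": 0, "rz": 0}, {"dx": 0.01, "dy": 0, "dz": 0, "rx": 0, "ry": 0, "rz": 0}, {"dx": 0, "dy": 0, "dz": 0, "rx": 0, "ry": 0, "rz": 0}])

```text
time_s: 6.7
ee_pos: [0.5278, 0.1637, 0.0352]
ee_rot: [0.669, 0.744, -0.0, 0.0]
contact_force: [-0.2, -4.5, -4.0]
grip_width: 0.0435
grasp_force: 54.4
```

Request:
move_arm(steps=[{"dx": 0.01, "dy": 0, "dz": 0, "rx": 0, "ry": 0, "rz": 0}, {"dx": 0, "dy": 0, "dz": 0, "rx": 0, "ry": 0, "rz": 0}])

```text
time_s: 6.95
ee_pos: [0.5276, 0.1652, 0.0352]
ee_rot: [0.669, 0.744, -0.001, 0.0]
contact_force: [-0.4, -7.0, -1.5]
grip_width: 0.0437
grasp_force: 54.4
```

Request:
move_arm(steps=[{"dx": 0.008, "dy": 0, "dz": 0, "rx": 0, "ry": 0, "rz": 0}, {"dx": 0, "dy": 0, "dz": 0, "rx": 0, "ry": 0, "rz": 0}])

```text
time_s: 7.2
ee_pos: [0.5275, 0.166, 0.0352]
ee_rot: [0.669, 0.743, -0.001, 0.001]
contact_force: [0.5, -7.9, -1.0]
grip_width: 0.0433
grasp_force: 54.6
```

Request:
move_arm(steps=[{"dx": 0.006, "dy": 0, "dz": 0, "rx": 0, "ry": 0, "rz": 0}, {"dx": 0, "dy": 0, "dz": 0, "rx": 0, "ry": 0, "rz": 0}])

```text
time_s: 7.45
ee_pos: [0.5275, 0.166, 0.0352]
ee_rot: [0.669, 0.743, -0.001, 0.001]
contact_force: [0.5, -12.3, 0.3]
grip_width: 0.0435
grasp_force: 54.8
```

Request:
move_arm(steps=[{"dx": 0.002, "dy": 0, "dz": 0, "rx": 0, "ry": 0, "rz": 0}, {"dx": 0, "dy": 0, "dz": 0, "rx": 0, "ry": 0, "rz": 0}, {"dx": 0, "dy": 0, "dz": 0, "rx": 0, "ry": 0, "rz": 0}, {"dx": 0, "dy": 0, "dz": 0, "rx": 0, "ry": 0, "rz": 0}, {"dx": 0, "dy": 0, "dz": 0, "rx": 0, "ry": 0, "rz": 0}])

```text
time_s: 8.07
ee_pos: [0.5275, 0.1661, 0.0352]
ee_rot: [0.669, 0.743, -0.001, 0.001]
contact_force: [-0.2, -13.3, 0.7]
grip_width: 0.0433
grasp_force: 54.8
```

Request:
move_arm(steps=[{"dx": 0, "dy": 0, "dz": 0, "rx": 0, "ry": 0, "rz": 0}, {"dx": 0, "dy": 0, "dz": 0, "rx": 0, "ry": 0, "rz": 0}, {"dx": 0, "dy": 0, "dz": 0, "rx": 0, "ry": 0, "rz": 0}, {"dx": 0, "dy": 0, "dz": 0, "rx": 0, "ry": 0, "rz": 0}, {"dx": 0, "dy": 0, "dz": 0, "rx": 0, "ry": 0, "rz": 0}])

```text
time_s: 8.7
ee_pos: [0.5275, 0.1661, 0.0352]
ee_rot: [0.669, 0.743, -0.001, 0.001]
contact_force: [-0.2, -14.2, -0.1]
grip_width: 0.0434
grasp_force: 54.8
```

Request:
move_arm(steps=[{"dx": -0.1, "dy": 0, "dz": 0, "rx": 0, "ry": 0, "rz": 0}, {"dx": -0.25, "dy": 0, "dz": -0.1, "rx": 0, "ry": 0, "rz": 0}, {"dx": -0.25, "dy": 0, "dz": 0, "rx": 0, "ry": 0, "rz": 0}, {"dx": -0.25, "dy": 0, "dz": 0, "rx": 0, "ry": 0, "rz": 0}])

```text
time_s: 9.2
ee_pos: [0.5456, -0.0006, 0.0556]
ee_rot: [0.668, 0.744, 0.001, -0.0]
contact_force: [1.2, 0.5, -3.7]
grip_width: 0.0434
grasp_force: 54.5
```

Request:
move_arm(steps=[{"dx": 0, "dy": 0, "dz": 0, "rx": 0, "ry": 0, "rz": -0.0556}, {"dx": 0, "dy": 0, "dz": 0, "rx": 0, "ry": 0, "rz": -0.0556}, {"dx": 0, "dy": 0, "dz": 0, "rx": 0, "ry": 0, "rz": -0.0556}, {"dx": 0, "dy": 0, "dz": 0, "rx": 0, "ry": 0, "rz": -0.0556}, {"dx": 0, "dy": 0, "dz": 0, "rx": 0, "ry": 0, "rz": -0.0556}])

```text
time_s: 9.82
ee_pos: [0.5453, 0.0006, 0.0553]
ee_rot: [0.288, 0.958, 0.0, -0.0]
contact_force: [-0.6, -0.2, -3.7]
grip_width: 0.0434
grasp_force: 54.3
```

Request:
move_arm(steps=[{"dx": 0, "dy": 0, "dz": 0, "rx": 0, "ry": 0, "rz": -0.0556}, {"dx": 0, "dy": 0, "dz": 0, "rx": 0, "ry": 0, "rz": -0.0556}, {"dx": 0, "dy": 0, "dz": 0, "rx": 0, "ry": 0, "rz": -0.0556}, {"dx": 0, "dy": 0, "dz": 0, "rx": 0, "ry": 0, "rz": -0.0556}, {"dx": 0, "dy": 0, "dz": 0, "rx": 0, "ry": 0, "rz": 0}])

```text
time_s: 10.45
ee_pos: [0.5453, 0.0004, 0.0553]
ee_rot: [-0.053, 0.999, 0.0, 0.0]
contact_force: [-0.5, 1.1, -4.1]
grip_width: 0.0432
grasp_force: 54.3
```

Request:
move_arm(steps=[{"dx": 0, "dy": 0, "dz": 0.07, "rx": 0, "ry": 0, "rz": 0}, {"dx": 0, "dy": 0, "dz": 0.03, "rx": 0, "ry": 0, "rz": 0}, {"dx": 0, "dy": 0, "dz": 0.005, "rx": 0, "ry": 0, "rz": 0}, {"dx": 0, "dy": 0, "dz": 0, "rx": 0, "ry": 0, "rz": 0}])

```text
time_s: 10.95
ee_pos: [0.5452, 0.0006, 0.0339]
ee_rot: [-0.054, 0.999, -0.0, -0.0]
contact_force: [-0.0, 0.7, -4.2]
grip_width: 0.0433
grasp_force: 54.3
```

Request:
move_arm(steps=[{"dx": 0, "dy": 0, "dz": 0.004, "rx": 0, "ry": 0, "rz": 0}, {"dx": 0, "dy": 0, "dz": 0, "rx": 0, "ry": 0, "rz": 0}])

```text
time_s: 11.2
ee_pos: [0.5454, 0.0006, 0.0336]
ee_rot: [-0.054, 0.999, 0.0, 0.0]
contact_force: [-0.2, 0.4, -0.7]
grip_width: 0.0432
grasp_force: 54.4
```

Request:
move_arm(steps=[{"dx": 0, "dy": 0, "dz": 0.004, "rx": 0, "ry": 0, "rz": 0}, {"dx": 0, "dy": 0, "dz": 0, "rx": 0, "ry": 0, "rz": 0}])

```text
time_s: 11.45
ee_pos: [0.5454, 0.0007, 0.0335]
ee_rot: [-0.054, 0.999, 0.0, 0.0]
contact_force: [-5.9, -0.8, 9.6]
grip_width: 0.0436
grasp_force: 55.9
```

Request:
move_arm(steps=[{"dx": 0, "dy": 0, "dz": -0.003, "rx": 0, "ry": 0, "rz": 0}, {"dx": 0, "dy": 0, "dz": 0, "rx": 0, "ry": 0, "rz": 0}, {"dx": 0, "dy": 0, "dz": 0, "rx": 0, "ry": 0, "rz": 0}, {"dx": 0, "dy": 0, "dz": 0, "rx": 0, "ry": 0, "rz": 0}, {"dx": 0, "dy": 0, "dz": 0, "rx": 0, "ry": 0, "rz": 0}], grip=0)

```text
time_s: 12.08
ee_pos: [0.5453, 0.0006, 0.0332]
ee_rot: [-0.054, 0.999, -0.0, -0.0]
contact_force: [0.6, -0.8, 1.1]
grip_width: 0.0853
grasp_force: 0.0
```

Request:
move_arm(steps=[{"dx": 0, "dy": 0, "dz": -0.15, "rx": 0, "ry": 0, "rz": 0}, {"dx": 0, "dy": 0, "dz": -0.2, "rx": 0, "ry": 0, "rz": 0}, {"dx": 0, "dy": 0, "dz": -0.1, "rx": 0, "ry": 0, "rz": 0}, {"dx": 0, "dy": 0, "dz": 0, "rx": 0, "ry": 0, "rz": 0.0556}, {"dx": 0, "dy": 0, "dz": 0, "rx": 0, "ry": 0, "rz": 0.0556}])

```text
time_s: 12.7
ee_pos: [0.5455, 0.0006, 0.1236]
ee_rot: [0.123, 0.992, 0.0, 0.0]
contact_force: [-0.7, -0.0, -0.9]
grip_width: 0.0851
grasp_force: 0.0
```

Request:
move_arm(steps=[{"dx": 0, "dy": 0, "dz": 0, "rx": 0, "ry": 0, "rz": 0.0556}, {"dx": 0, "dy": 0, "dz": 0, "rx": 0, "ry": 0, "rz": 0.0556}, {"dx": 0, "dy": 0, "dz": 0, "rx": 0, "ry": 0, "rz": 0.0556}, {"dx": 0, "dy": 0, "dz": 0, "rx": 0, "ry": 0, "rz": 0.0556}, {"dx": 0, "dy": 0, "dz": 0, "rx": 0, "ry": 0, "rz": 0.0556}])

```text
time_s: 13.32
ee_pos: [0.5453, 0.0006, 0.1232]
ee_rot: [0.531, 0.847, -0.0, 0.0]
contact_force: [0.2, -0.1, 0.6]
grip_width: 0.0854
grasp_force: 0.0
```

Request:
move_arm(steps=[{"dx": 0, "dy": 0, "dz": 0, "rx": 0, "ry": 0, "rz": 0.0556}, {"dx": 0, "dy": 0, "dz": 0, "rx": 0, "ry": 0, "rz": 0.0556}, {"dx": 0, "dy": 0, "dz": 0, "rx": 0, "ry": 0, "rz": 0.0556}, {"dx": 0, "dy": 0, "dz": 0, "rx": 0, "ry": 0, "rz": 0.0556}, {"dx": 0, "dy": 0, "dz": 0, "rx": 0, "ry": 0, "rz": 0.0556}])

```text
time_s: 13.95
ee_pos: [0.5453, 0.0006, 0.1232]
ee_rot: [0.84, 0.543, 0.0, -0.0]
contact_force: [0.7, -0.7, 0.4]
grip_width: 0.0853
grasp_force: 0.0
```

Request:
move_arm(steps=[{"dx": 0, "dy": 0, "dz": 0, "rx": 0, "ry": 0, "rz": 0.0556}, {"dx": 0, "dy": 0, "dz": 0, "rx": 0, "ry": 0, "rz": 0.0556}, {"dx": 0, "dy": 0, "dz": 0, "rx": 0, "ry": 0, "rz": 0.0556}, {"dx": 0, "dy": 0, "dz": 0, "rx": 0, "ry": 0, "rz": 0.0556}, {"dx": 0, "dy": 0, "dz": 0, "rx": 0, "ry": 0, "rz": 0.0556}])

```text
time_s: 14.58
ee_pos: [0.5453, 0.0007, 0.1232]
ee_rot: [0.991, 0.137, 0.0, -0.0]
contact_force: [0.7, -0.4, -0.1]
grip_width: 0.0857
grasp_force: 0.0
```

Request:
move_arm(steps=[{"dx": 0, "dy": 0, "dz": 0, "rx": 0, "ry": 0, "rz": 0.0556}, {"dx": 0, "dy": 0, "dz": 0, "rx": 0, "ry": 0, "rz": 0}])

```text
time_s: 14.82
ee_pos: [0.5453, 0.0007, 0.1231]
ee_rot: [0.999, 0.053, -0.0, 0.0]
contact_force: [0.0, -1.1, -0.0]
grip_width: 0.0855
grasp_force: 0.0
```

Request:
move_arm(steps=[{"dx": 0, "dy": 0, "dz": 0.2, "rx": 0, "ry": 0, "rz": 0}, {"dx": 0, "dy": 0, "dz": 0.15, "rx": 0, "ry": 0, "rz": 0}, {"dx": 0, "dy": 0, "dz": 0.098, "rx": 0, "ry": 0, "rz": 0}, {"dx": 0, "dy": 0, "dz": 0, "rx": 0, "ry": 0, "rz": 0}])

```text
time_s: 15.32
ee_pos: [0.5446, 0.0004, 0.0328]
ee_rot: [0.999, 0.054, -0.001, 0.0]
contact_force: [1.3, -0.0, 0.2]
grip_width: 0.0855
grasp_force: 0.0
```

Request:
move_arm(steps=[{"dx": 0, "dy": 0, "dz": 0, "rx": 0, "ry": 0, "rz": 0}, {"dx": 0, "dy": 0, "dz": 0, "rx": 0, "ry": 0, "rz": 0}, {"dx": 0, "dy": 0, "dz": 0, "rx": 0, "ry": 0, "rz": 0}, {"dx": 0, "dy": 0, "dz": 0, "rx": 0, "ry": 0, "rz": 0}, {"dx": 0, "dy": 0, "dz": 0, "rx": 0, "ry": 0, "rz": 0}], grip=255, grip_force=50)

```text
time_s: 15.95
ee_pos: [0.5461, 0.0007, 0.0347]
ee_rot: [0.999, 0.053, 0.001, -0.0]
contact_force: [-0.2, 1.0, 6.7]
grip_width: 0.0434
grasp_force: 51.5
```

Request:
move_arm(steps=[{"dx": 0, "dy": 0, "dz": 0, "rx": 0, "ry": 0, "rz": 0}, {"dx": 0, "dy": 0, "dz": 0, "rx": 0, "ry": 0, "rz": 0}, {"dx": 0, "dy": 0, "dz": 0, "rx": 0, "ry": 0, "rz": 0}])

```text
time_s: 16.32
ee_pos: [0.5461, 0.0007, 0.0347]
ee_rot: [0.999, 0.053, 0.001, -0.0]
contact_force: [-1.6, 0.3, 6.8]
grip_width: 0.0435
grasp_force: 51.5
```

Request:
move_arm(steps=[{"dx": 0, "dy": 0, "dz": -0.1, "rx": 0, "ry": 0, "rz": 0}, {"dx": 0, "dy": 0, "dz": 0, "rx": 0, "ry": 0, "rz": -0.0556}, {"dx": 0, "dy": 0, "dz": 0, "rx": 0, "ry": 0, "rz": -0.0556}, {"dx": 0, "dy": 0, "dz": 0, "rx": 0, "ry": 0, "rz": -0.0556}, {"dx": 0, "dy": 0, "dz": 0, "rx": 0, "ry": 0, "rz": -0.0556}])

```text
time_s: 16.95
ee_pos: [0.5454, 0.0005, 0.0547]
ee_rot: [0.919, 0.394, 0.0, 0.0]
contact_force: [-0.3, 0.3, -2.6]
grip_width: 0.0433
grasp_force: 52.4
```

Request:
move_arm(steps=[{"dx": 0, "dy": 0, "dz": 0, "rx": 0, "ry": 0, "rz": -0.0556}, {"dx": 0, "dy": 0, "dz": 0, "rx": 0, "ry": 0, "rz": -0.0556}, {"dx": 0, "dy": 0, "dz": 0, "rx": 0, "ry": 0, "rz": -0.0556}, {"dx": 0, "dy": 0, "dz": 0, "rx": 0, "ry": 0, "rz": -0.0556}, {"dx": 0, "dy": 0, "dz": 0, "rx": 0, "ry": 0, "rz": -0.0556}])

```text
time_s: 17.58
ee_pos: [0.5454, 0.0003, 0.0547]
ee_rot: [0.666, 0.746, -0.0, 0.0]
contact_force: [-0.1, -1.4, -3.9]
grip_width: 0.0436
grasp_force: 52.3
```

Request:
move_arm(steps=[{"dx": 0, "dy": 0, "dz": 0, "rx": 0, "ry": 0, "rz": 0}, {"dx": 0, "dy": 0, "dz": 0, "rx": 0, "ry": 0, "rz": 0}])

```text
time_s: 17.82
ee_pos: [0.5454, 0.0005, 0.0541]
ee_rot: [0.67, 0.742, 0.0, 0.0]
contact_force: [0.4, -0.3, -3.8]
grip_width: 0.0431
grasp_force: 52.3
```

```bash
python3 - <<'E'
from h import *
im=cv2.cvtColor(optics.camera("top"),cv2.COLOR_RGB2BGR)
c=cv2.resize(im[170:250,210:310],None,fx=7,fy=7,interpolation=cv2.INTER_CUBIC)
cv2.imwrite('pics/p2.png',cv2.convertScaleAbs(c,alpha=1.3))
s=manip.state();r=R.from_quat(s['ee_rot']).as_matrix();print(s['ee_pos'],np.degrees(np.arctan2(r[1,0],r[0,0])),r[2])
d=np.array([-.108,.994]);n=np.array([.994,.108]);o=np.array([.5097,.3333])
for q in(s['ee_pos'][:2],[.5275,.1661]):print((q-o)@d,(q-o)@n)
E
```

```text
[5.45342089e-01 5.02856318e-04 5.39470950e-02] 95.92870291883094 [-2.25076394e-04  1.56416715e-04 -9.99999962e-01]
-0.334649706451809 -0.0005138548727491335
-0.16811919999999997 -0.0003644000000000721
```

View pics/p2.png

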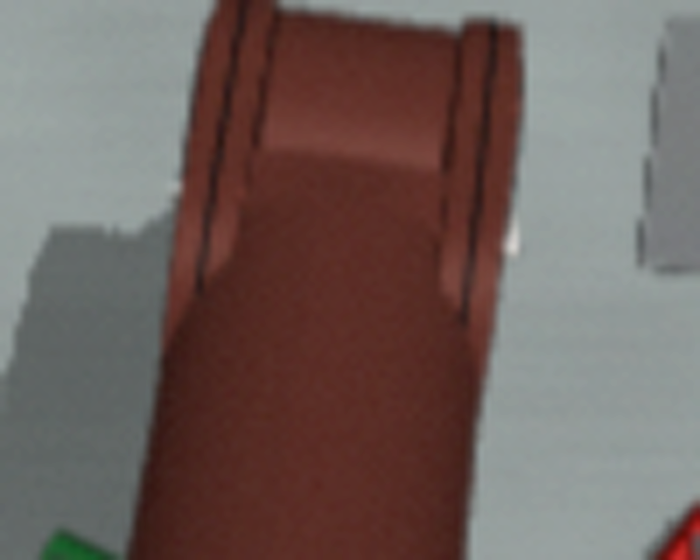

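Request:
move_arm(steps=[{"dx": 0.25, "dy": 0.002, "dz": 0, "rx": 0, "ry": 0, "rz": 0}, {"dx": 0.25, "dy": 0, "dz": 0.04, "rx": 0, "ry": 0, "rz": 0}, {"dx": 0.2, "dy": 0, "dz": 0.05, "rx": 0, "ry": 0, "rz": 0}, {"dx": 0.06, "dy": 0, "dz": 0, "rx": 0, "ry": 0, "rz": 0}, {"dx": 0, "dy": 0, "dz": 0, "rx": 0, "ry": 0, "rz": 0}])

```text
time_s: 18.5
ee_pos: [0.5294, 0.1519, 0.0357]
ee_rot: [0.668, 0.744, -0.0, 0.0]
contact_force: [0.1, -0.2, -2.7]
grip_width: 0.043
grasp_force: 52.4
```

Request:
move_arm(steps=[{"dx": 0.01, "dy": 0, "dz": 0, "rx": 0, "ry": 0, "rz": 0}, {"dx": 0.01, "dy": 0, "dz": 0, "rx": 0, "ry": 0, "rz": 0}, {"dx": 0.01, "dy": 0, "dz": 0, "rx": 0, "ry": 0, "rz": 0}, {"dx": 0, "dy": 0, "dz": 0, "rx": 0, "ry": 0, "rz": 0}])

```text
time_s: 19.0
ee_pos: [0.5289, 0.1577, 0.0357]
ee_rot: [0.668, 0.744, 0.0, -0.0]
contact_force: [0.5, -1.1, -4.0]
grip_width: 0.0435
grasp_force: 52.4
```

Request:
move_arm(steps=[{"dx": 0.01, "dy": -0.002, "dz": 0, "rx": 0, "ry": 0, "rz": 0}, {"dx": 0.01, "dy": 0, "dz": 0, "rx": 0, "ry": 0, "rz": 0}, {"dx": 0, "dy": 0, "dz": 0, "rx": 0, "ry": 0, "rz": 0}])

```text
time_s: 19.38
ee_pos: [0.528, 0.162, 0.0356]
ee_rot: [0.668, 0.744, -0.0, -0.0]
contact_force: [-0.5, -0.4, -4.4]
grip_width: 0.0435
grasp_force: 52.4
```

Request:
move_arm(steps=[{"dx": 0.01, "dy": 0, "dz": 0, "rx": 0, "ry": 0, "rz": 0}, {"dx": 0.01, "dy": 0, "dz": 0, "rx": 0, "ry": 0, "rz": 0}, {"dx": 0, "dy": 0, "dz": 0, "rx": 0, "ry": 0, "rz": 0}])

```text
time_s: 19.75
ee_pos: [0.5277, 0.1648, 0.0356]
ee_rot: [0.669, 0.744, -0.0, 0.0]
contact_force: [-0.1, -5.8, -2.9]
grip_width: 0.0432
grasp_force: 52.5
```

Request:
move_arm(steps=[{"dx": 0.008, "dy": 0, "dz": 0, "rx": 0, "ry": 0, "rz": 0}, {"dx": 0, "dy": 0, "dz": 0, "rx": 0, "ry": 0, "rz": 0}])

```text
time_s: 20.0
ee_pos: [0.5275, 0.1659, 0.0356]
ee_rot: [0.669, 0.744, -0.001, 0.0]
contact_force: [-0.3, -6.1, -1.1]
grip_width: 0.0429
grasp_force: 52.5
```

Request:
move_arm(steps=[{"dx": 0.006, "dy": 0, "dz": 0, "rx": 0, "ry": 0, "rz": 0}, {"dx": 0, "dy": 0, "dz": 0, "rx": 0, "ry": 0, "rz": 0}])

```text
time_s: 20.25
ee_pos: [0.5275, 0.1666, 0.0356]
ee_rot: [0.669, 0.743, -0.001, 0.001]
contact_force: [-1.0, -7.5, -1.8]
grip_width: 0.0434
grasp_force: 52.6
```

Request:
move_arm(steps=[{"dx": 0.003, "dy": 0, "dz": 0, "rx": 0, "ry": 0, "rz": 0}, {"dx": 0, "dy": 0, "dz": 0, "rx": 0, "ry": 0, "rz": 0}])

```text
time_s: 20.5
ee_pos: [0.5274, 0.1668, 0.0356]
ee_rot: [0.669, 0.743, -0.001, 0.001]
contact_force: [-0.4, -8.5, -0.9]
grip_width: 0.0435
grasp_force: 52.7
```

Request:
move_arm(steps=[{"dx": 0.006, "dy": 0, "dz": 0, "rx": 0, "ry": 0, "rz": 0}, {"dx": 0, "dy": 0, "dz": 0, "rx": 0, "ry": 0, "rz": 0}, {"dx": 0, "dy": 0, "dz": 0, "rx": 0, "ry": 0, "rz": 0}, {"dx": 0, "dy": 0, "dz": 0, "rx": 0, "ry": 0, "rz": 0}, {"dx": 0, "dy": 0, "dz": 0, "rx": 0, "ry": 0, "rz": 0}])

```text
time_s: 21.12
ee_pos: [0.5274, 0.1669, 0.0356]
ee_rot: [0.669, 0.743, -0.001, 0.001]
contact_force: [0.0, -12.3, -0.2]
grip_width: 0.0431
grasp_force: 52.9
```

Request:
move_arm(steps=[{"dx": 0, "dy": 0, "dz": 0, "rx": 0, "ry": 0, "rz": 0}, {"dx": 0, "dy": 0, "dz": 0, "rx": 0, "ry": 0, "rz": 0}, {"dx": 0, "dy": 0, "dz": 0, "rx": 0, "ry": 0, "rz": 0}, {"dx": 0, "dy": 0, "dz": 0, "rx": 0, "ry": 0, "rz": 0}, {"dx": 0, "dy": 0, "dz": 0, "rx": 0, "ry": 0, "rz": 0}])

```text
time_s: 21.75
ee_pos: [0.5274, 0.1669, 0.0356]
ee_rot: [0.669, 0.743, -0.001, 0.001]
contact_force: [-1.1, -12.6, 0.7]
grip_width: 0.0433
grasp_force: 52.9
```

Request:
move_arm(steps=[{"dx": -0.1, "dy": 0, "dz": 0, "rx": 0, "ry": 0, "rz": 0}, {"dx": -0.287, "dy": 0, "dz": -0.1, "rx": 0, "ry": 0, "rz": 0}, {"dx": -0.287, "dy": 0, "dz": -0.1, "rx": 0, "ry": 0, "rz": 0}, {"dx": -0.287, "dy": 0, "dz": 0, "rx": 0, "ry": 0, "rz": 0}, {"dx": -0.287, "dy": 0, "dz": 0, "rx": 0, "ry": 0, "rz": 0}])

```text
time_s: 22.38
ee_pos: [0.554, -0.0796, 0.0762]
ee_rot: [0.668, 0.744, 0.001, 0.0]
contact_force: [0.5, 0.4, -4.2]
grip_width: 0.0434
grasp_force: 52.5
```

Request:
move_arm(steps=[{"dx": -0.287, "dy": 0.007, "dz": 0, "rx": 0, "ry": 0, "rz": 0}, {"dx": -0.287, "dy": 0, "dz": 0, "rx": 0, "ry": 0, "rz": 0}, {"dx": 0, "dy": 0, "dz": 0, "rx": 0, "ry": 0, "rz": 0.0353}, {"dx": 0, "dy": 0, "dz": 0, "rx": 0, "ry": 0, "rz": 0.0353}, {"dx": 0, "dy": 0, "dz": 0, "rx": 0, "ry": 0, "rz": 0}])

```text
time_s: 23.0
ee_pos: [0.5672, -0.192, 0.0754]
ee_rot: [0.746, 0.666, 0.0, -0.0]
contact_force: [0.5, -0.8, -4.4]
grip_width: 0.0435
grasp_force: 52.5
```

```bash
python3 - <<'E'
from h import *
im=cv2.cvtColor(optics.camera("top"),cv2.COLOR_RGB2BGR);im2=cv2.cvtColor(optics.camera("scene"),cv2.COLOR_RGB2BGR)
f=lambda i,x,y,w,h,s:cv2.convertScaleAbs(cv2.resize(i[y:y+h,x:x+w],None,fx=s,fy=s,interpolation=cv2.INTER_CUBIC),alpha=1.3)
a=f(im,290,160,130,50,6);b=f(im2,70,120,130,50,6)
cv2.imwrite('pics/p3.png',np.vstack([a,b]))
s=manip.state();r=R.from_quat(s['ee_rot']).as_matrix();print(s['ee_pos'],np.degrees(np.arctan2(r[1,0],r[0,0])),s['contact_force'])
E
```

```text
[ 0.56738547 -0.19175393  0.07558824] 83.58171199554404 [ 0.04045855  0.20808109 -3.94912795]
```

View pics/p3.png

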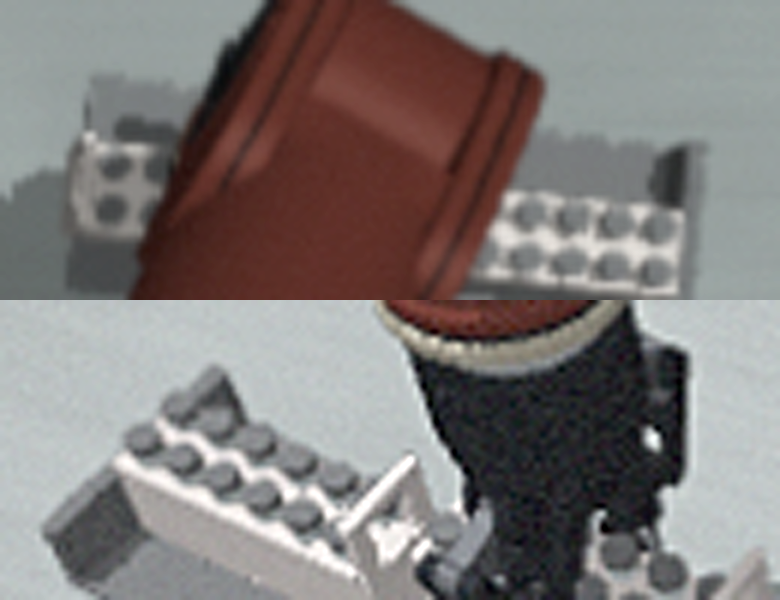

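```bash
python3 - <<'E'
from h import *
P=lambda p,z:back(un(p,290,160,6),z)
c=P([(117,166),(110,210)],.099); k=P([(529,214),(571,219),(615,223),(656,227),(523,259),(569,262),(612,266),(655,271)],.064)
h=P([(92,135),(82,235)],.119)
t=np.array([.5673,-.1918])
for A in(83.2,83.5):
  a=np.radians(A);d=np.array([np.cos(a),np.sin(a)]);n=np.array([d[1],-d[0]]);o=np.array([.5485,-.3598])
  f=lambda q:np.round([(q-o)@d,(q-o)@n],4)
  print(A,'held caps',f(c.mean(0)),'tcp',f(t),'parked',f(k.mean(0)),'tall p',f(np.array([.5563,-.2896])),'handle held',f(h.mean(0)), h,c)
E
```

```text
83.2 held caps [ 0.2199 -0.002 ] tcp [ 0.169  -0.0012] parked [-0.0207 -0.0003] tall p [ 0.0706 -0.0006] handle held [ 0.2346 -0.0038] [[ 0.59587378 -0.12924351]
 [ 0.54906522 -0.12361512]] [[ 0.58296402 -0.14305971]
 [ 0.56205226 -0.13928774]]
83.5 held caps [ 0.2199 -0.0009] tcp [ 0.169  -0.0003] parked [-0.0207 -0.0004] tall p [ 0.0706 -0.0002] handle held [ 0.2346 -0.0026] [[ 0.59587378 -0.12924351]
 [ 0.54906522 -0.12361512]] [[ 0.58296402 -0.14305971]
 [ 0.56205226 -0.13928774]]
```

Request:
move_arm(steps=[{"dx": 0, "dy": 0.0035, "dz": 0.1, "rx": 0, "ry": 0, "rz": 0}, {"dx": 0, "dy": 0, "dz": 0.068, "rx": 0, "ry": 0, "rz": 0}, {"dx": -0.07, "dy": 0, "dz": 0, "rx": 0, "ry": 0, "rz": 0}, {"dx": -0.04, "dy": 0, "dz": 0, "rx": 0, "ry": 0, "rz": 0}, {"dx": 0, "dy": 0, "dz": 0, "rx": 0, "ry": 0, "rz": 0}])

```text
time_s: 23.72
ee_pos: [0.5649, -0.215, 0.0417]
ee_rot: [0.747, 0.665, -0.0, 0.0]
contact_force: [0.2, -0.2, -4.6]
grip_width: 0.0435
grasp_force: 54.1
```

Request:
move_arm(steps=[{"dx": -0.01, "dy": 0, "dz": 0, "rx": 0, "ry": 0, "rz": 0}, {"dx": 0, "dy": 0, "dz": 0, "rx": 0, "ry": 0, "rz": 0}, {"dx": 0, "dy": 0, "dz": 0, "rx": 0, "ry": 0, "rz": 0}])

```text
time_s: 24.1
ee_pos: [0.5654, -0.2155, 0.042]
ee_rot: [0.746, 0.665, 0.0, -0.0]
contact_force: [-0.4, -0.7, -3.2]
grip_width: 0.0435
grasp_force: 54.1
```

Request:
move_arm(steps=[{"dx": -0.01, "dy": 0, "dz": 0, "rx": 0, "ry": 0, "rz": 0}, {"dx": 0, "dy": 0, "dz": 0, "rx": 0, "ry": 0, "rz": 0}, {"dx": 0, "dy": 0, "dz": 0, "rx": 0, "ry": 0, "rz": 0}])

```text
time_s: 24.48
ee_pos: [0.5651, -0.2178, 0.042]
ee_rot: [0.747, 0.665, -0.0, 0.0]
contact_force: [0.1, 0.7, -3.9]
grip_width: 0.0434
grasp_force: 54.1
```

Request:
move_arm(steps=[{"dx": -0.004, "dy": 0, "dz": 0, "rx": 0, "ry": 0, "rz": 0}, {"dx": 0, "dy": 0, "dz": 0, "rx": 0, "ry": 0, "rz": 0}, {"dx": 0, "dy": 0, "dz": 0, "rx": 0, "ry": 0, "rz": 0}])

```text
time_s: 24.85
ee_pos: [0.565, -0.2187, 0.042]
ee_rot: [0.747, 0.665, -0.0, 0.0]
contact_force: [0.5, -0.3, -3.6]
grip_width: 0.0434
grasp_force: 54.1
```

Request:
move_arm(steps=[{"dx": -0.003, "dy": 0, "dz": 0, "rx": 0, "ry": 0, "rz": 0}, {"dx": 0, "dy": 0, "dz": 0, "rx": 0, "ry": 0, "rz": 0}, {"dx": 0, "dy": 0, "dz": 0, "rx": 0, "ry": 0, "rz": 0}])

```text
time_s: 25.22
ee_pos: [0.5649, -0.2193, 0.042]
ee_rot: [0.747, 0.665, -0.0, 0.0]
contact_force: [-0.9, 0.6, -4.8]
grip_width: 0.0433
grasp_force: 54.1
```

Request:
move_arm(steps=[{"dx": -0.003, "dy": 0, "dz": 0, "rx": 0, "ry": 0, "rz": 0}, {"dx": 0, "dy": 0, "dz": 0, "rx": 0, "ry": 0, "rz": 0}, {"dx": 0, "dy": 0, "dz": 0, "rx": 0, "ry": 0, "rz": 0}])

```text
time_s: 25.6
ee_pos: [0.5648, -0.2198, 0.042]
ee_rot: [0.747, 0.665, -0.0, 0.0]
contact_force: [0.6, 0.3, -3.8]
grip_width: 0.0435
grasp_force: 54.1
```

Request:
move_arm(steps=[{"dx": -0.003, "dy": 0, "dz": 0, "rx": 0, "ry": 0, "rz": 0}, {"dx": 0, "dy": 0, "dz": 0, "rx": 0, "ry": 0, "rz": 0}, {"dx": 0, "dy": 0, "dz": 0, "rx": 0, "ry": 0, "rz": 0}])

```text
time_s: 25.98
ee_pos: [0.5649, -0.22, 0.042]
ee_rot: [0.746, 0.665, 0.0, -0.0]
contact_force: [0.1, 3.4, -3.1]
grip_width: 0.0433
grasp_force: 54.2
```

Request:
move_arm(steps=[{"dx": -0.003, "dy": 0, "dz": 0, "rx": 0, "ry": 0, "rz": 0}, {"dx": 0, "dy": 0, "dz": 0, "rx": 0, "ry": 0, "rz": 0}, {"dx": 0, "dy": 0, "dz": 0, "rx": 0, "ry": 0, "rz": 0}])

```text
time_s: 26.35
ee_pos: [0.5647, -0.2209, 0.042]
ee_rot: [0.747, 0.665, -0.0, -0.0]
contact_force: [0.2, 3.6, -4.3]
grip_width: 0.0433
grasp_force: 54.2
```

Request:
move_arm(steps=[{"dx": 0.002, "dy": 0, "dz": 0.004, "rx": 0, "ry": 0, "rz": 0}, {"dx": 0, "dy": 0, "dz": 0, "rx": 0, "ry": 0, "rz": 0}, {"dx": 0, "dy": 0, "dz": 0, "rx": 0, "ry": 0, "rz": 0}])

```text
time_s: 26.72
ee_pos: [0.5648, -0.2209, 0.0413]
ee_rot: [0.747, 0.665, -0.0, 0.0]
contact_force: [0.1, 0.8, -3.3]
grip_width: 0.0432
grasp_force: 54.2
```

Request:
move_arm(steps=[{"dx": 0, "dy": 0, "dz": 0.003, "rx": 0, "ry": 0, "rz": 0}, {"dx": 0, "dy": 0, "dz": 0, "rx": 0, "ry": 0, "rz": 0}])

```text
time_s: 26.98
ee_pos: [0.5647, -0.2208, 0.0406]
ee_rot: [0.747, 0.665, -0.0, 0.0]
contact_force: [0.3, 0.6, -3.9]
grip_width: 0.0433
grasp_force: 54.2
```

Request:
move_arm(steps=[{"dx": 0, "dy": 0, "dz": 0.003, "rx": 0, "ry": 0, "rz": 0}, {"dx": 0, "dy": 0, "dz": 0, "rx": 0, "ry": 0, "rz": 0}])

```text
time_s: 27.22
ee_pos: [0.5646, -0.2209, 0.04]
ee_rot: [0.747, 0.665, -0.0, 0.0]
contact_force: [0.4, 1.5, -3.4]
grip_width: 0.0433
grasp_force: 54.2
```

Request:
move_arm(steps=[{"dx": 0, "dy": 0, "dz": 0.002, "rx": 0, "ry": 0, "rz": 0}, {"dx": 0, "dy": 0, "dz": 0, "rx": 0, "ry": 0, "rz": 0}])

```text
time_s: 27.48
ee_pos: [0.5647, -0.2209, 0.0399]
ee_rot: [0.747, 0.665, -0.0, 0.0]
contact_force: [-1.9, -0.1, 2.6]
grip_width: 0.043
grasp_force: 54.8
```

Request:
move_arm(steps=[{"dx": 0, "dy": 0, "dz": 0, "rx": 0, "ry": 0, "rz": 0}, {"dx": 0, "dy": 0, "dz": 0, "rx": 0, "ry": 0, "rz": 0}, {"dx": 0, "dy": 0, "dz": 0, "rx": 0, "ry": 0, "rz": 0}, {"dx": 0, "dy": 0, "dz": 0, "rx": 0, "ry": 0, "rz": 0}, {"dx": 0, "dy": 0, "dz": 0, "rx": 0, "ry": 0, "rz": 0}], grip=0)

```text
time_s: 28.1
ee_pos: [0.5648, -0.2206, 0.0396]
ee_rot: [0.747, 0.665, -0.0, 0.0]
contact_force: [-0.2, 0.1, -0.6]
grip_width: 0.085
grasp_force: 0.0
```

Request:
move_arm(steps=[{"dx": 0, "dy": 0, "dz": -0.15, "rx": 0, "ry": 0, "rz": 0}, {"dx": 0, "dy": 0, "dz": -0.25, "rx": 0, "ry": 0, "rz": 0}, {"dx": 0, "dy": 0, "dz": -0.25, "rx": 0, "ry": 0, "rz": 0}, {"dx": 0.25, "dy": 0, "dz": 0, "rx": 0, "ry": 0, "rz": 0}, {"dx": 0.25, "dy": 0, "dz": 0, "rx": 0, "ry": 0, "rz": 0}])

```text
time_s: 28.72
ee_pos: [0.5765, -0.1206, 0.1705]
ee_rot: [0.747, 0.665, 0.001, 0.0]
contact_force: [1.2, 0.4, -1.2]
grip_width: 0.0853
grasp_force: 0.0
```

Request:
move_arm(steps=[{"dx": 0.25, "dy": 0, "dz": 0, "rx": 0, "ry": 0, "rz": 0}, {"dx": 0.25, "dy": 0, "dz": 0, "rx": 0, "ry": 0, "rz": 0}, {"dx": 0.25, "dy": 0, "dz": 0, "rx": 0, "ry": 0, "rz": 0}, {"dx": 0, "dy": 0, "dz": 0, "rx": 0, "ry": 0, "rz": 0}])

```text
time_s: 29.22
ee_pos: [0.5936, 0.0332, 0.1692]
ee_rot: [0.744, 0.668, 0.0, -0.001]
contact_force: [0.2, -0.2, 0.2]
grip_width: 0.0852
grasp_force: 0.0
```

```bash
python3 - <<'E'
from h import *
im=cv2.cvtColor(optics.camera("top"),cv2.COLOR_RGB2BGR);im2=cv2.cvtColor(optics.camera("scene"),cv2.COLOR_RGB2BGR)
f=lambda i,x,y,w,h,s:cv2.convertScaleAbs(cv2.resize(i[y:y+h,x:x+w],None,fx=s,fy=s,interpolation=cv2.INTER_CUBIC),alpha=1.3)
a=f(im,297,168,114,42,7);b=f(im2,75,125,114,43,7)
cv2.imwrite('pics/p4.png',np.vstack([a,b]))
E
```

```text
(no output)
```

View pics/p4.png

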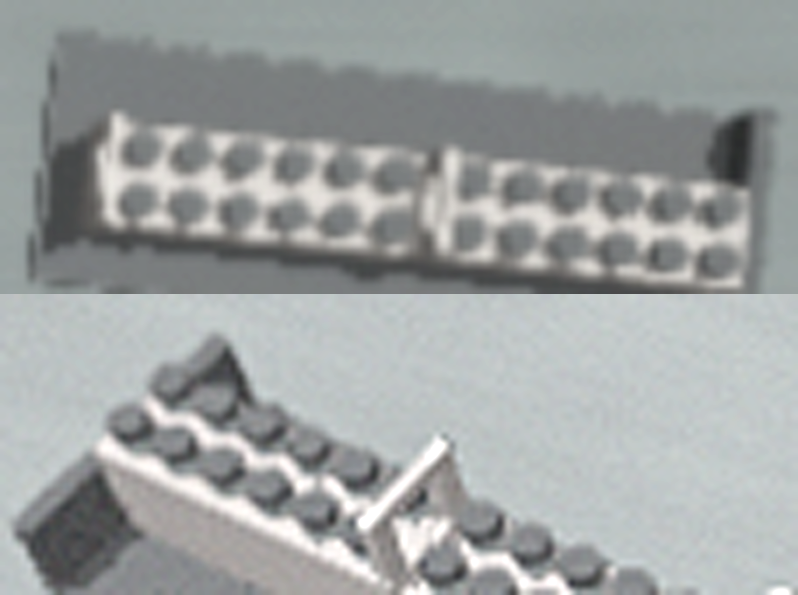

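```bash
python3 - <<'E'
from h import *
C=lambda p:back(un(p,297,168,7),.064)
a=C([(143,150),(192,154),(244,159),(295,164),(345,169),(397,174),(138,201),(188,206),(239,211),(290,216),(342,220),(395,226)])
b=C([(473,181),(523,187),(571,192),(620,198),(671,203),(720,209),(468,233),(517,238),(567,243),(617,249),(666,255),(717,260)])
an=lambda c:np.mean([np.degrees(np.arctan2(*(c[i]-c[i+5])[::-1])) for i in(0,6)])
v=a.mean(0)-b.mean(0);t=np.radians(an(b));d=np.array([np.cos(t),np.sin(t)])
print(an(a),an(b),'along',v@d,'lat',v@[d[1],-d[0]],'parked',b.mean(0))
E
```

```text
83.87290003815104 83.03386723248647 along 0.13899545696219792 lat -0.001273845018722624 parked [ 0.54875303 -0.36049223]
```

```bash
python3 -c "
from cell import manip
print(manip.job_done())"
```

```text
the job is handed in; nothing more can be done
None
```

I pressed the rack's low end and then its tall end home against the bar, holding each for over a second at about 14 N or less. It is now released in the lane, butted against the parked rack, facing the same way and in line to about 1 mm and 1°; on contact the parked rack may have shifted by up to about 1 mm. The job is handed in at about 29 s.

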